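# Find the full herb tin by heft and hold it up

### The arm

A 6-joint arm with a two-finger parallel gripper is mounted at the origin on the work surface. World frame = base frame: x ahead of the robot, y to its left, z up, the work surface at z = 0. Lengths are in m, angles in degrees, forces in N, time in s.
With the tool pointing down it reaches from about 0.375 to 0.9 m from the base axis. Payload 3.1 kg.
Tool frame: the origin (TCP) lies at the very end of the fingers, on their centre line; the grasp point (between the pads) lies 19 mm behind it (bot.tcp_to_grasp is the distance from the TCP to the grasp point, in m); z points along the fingers, y is the direction in which the jaws open and shut (so a half turn about z gives the same grasp; the last joint's range is limited). The gripper opens to 87 mm and grips with 3 to 60 N. Pads are 19 mm wide; open, the fingers measure 117 mm over their backs; the gripper's body (75 mm by 190 mm) begins 51 mm behind the grasp point.
Start: joints at [-79.956, 30.224, 82.088, -0, 67.689, -10.227], TCP at [0.217, -0.586, 0.223] pointing down, gripper open.
Joint ranges: [-176.69, 176.69], [-43.24, 126.21], [12.49, 139.97], [-82, 262], [0, 151.66], [-163.58, 163.58]. Speed limits (degrees/s): [159.86, 159.86, 180, 180, 180, 180].

### API

Orientations are given as a 3x3 rotation matrix whose columns are the frame's x, y, z axes.
In Python, from rig import telemetry, eyes, order, bot gives the robot as it stands. The module is installed in compiled form; this text tells all that it offers.
- The arm moves only by the tool servo_tool, never from a script. Its argument "targets" is a list of rows, each a list of 2 entries, a list of its own where there are three numbers: the shift along the tool's x, y, z in m, then the turn, a rotation vector about the tool's x, y, z in rad. In form: [[[tx, ty, tz], [wx, wy, wz]], ...]. A call has 1 to 12 rows; each row is the pose to reach, as a shift and turn from the pose commanded when the call began, along the tool's axes at that moment; what a row does not reach only later rows make up. A row lasts 1/8 s, in which the tool goes at most 62.5 mm and 10.7 degrees, less where a joint would pass 70% of its speed; a pose out of reach is approached as far as the arm can. A call with a gripper value outside its range is refused whole. "gripper" is the finger opening in m, from 0 to 0.087, set as the call begins (left out, the last holds). The fingers move at their own pace and stop on an object; the grip force is fixed at half the most. Time passes only in rows, so rows that repeat a pose let the fingers close. It gives the time, the measured TCP pose, the force and the opening at its end, in the units of the state.
- telemetry.read_state(): the state, without advancing time (a new reading comes with each control period).
- eyes.capture(name): name is "scene" or "top" or "wrist"; returns a dict with "pixels" (400x640x3 uint8, blue, green, red), "intrinsics" (3x3 intrinsics, pixels), "extrinsics" (4x4, takes a point from camera to world coordinates); the wrist camera has in their place "T_tool_cam" (4x4, takes a point from camera to tool coordinates, whose origin is the TCP and whose axes are the flange's). Camera axes: x right, y down, z forward; pixel columns grow to the right and rows downward; lengths in m; the calibration is good to about 2 mm. A picture is of the moment at which its call begins: read the wrist's pose just before it. There is no depth.
- order.hand_in(): hands the job in, once; it reports no verdict.
The state is a dict: "time_s": time; "joint_positions": joint angles; "qvel": joint speeds; "tau": joint torques, N m; "position": TCP position; "tcp_rot": TCP orientation; "force": force on the tool from outside, world axes, zero at the start; "moment": the same for the moment, N m; "opening": opening from 0.0 (shut) to 1.0 (fully open).
Only numpy, scipy, OpenCV 4.12 (cv2) and the standard library are available. Lean on these libraries where they do the work, as an engineer would, in place of code of your own. Each camera call takes 0.05 s, during which the arm holds its last target. There are 200 camera calls.

### The job

Only one of the three identical red tins in the wooden holder has been filled, and it is clearly the heaviest: heft them one at a time in order, starting at the holder's brass-dot end (the robot's left), lifting each upright and clear of the holder for about a second and setting the light ones back in their own wells without dropping them. Finish with the heaviest tin still in the gripper, held up still and upright at least 15 cm above the counter for the dispenser to see; do not put it down or let go at the end. The two lighter tins must stand in their own wells, and everything else on the counter stays where it is.

Things in the scene. Friction and masses are not known exactly. Their poses are not given: they have to be found in the camera images.
- holder: Fixed dark wooden bar, 96 (x) x 360 (y) x 14 mm high. Origin: centre of its underside, on the counter; y runs along the row towards the brass-dot end (robot's left), x away from the robot; turned up to 0.45 rad. Three round wells, 64 mm wide, 6 mm deep (floor 8 mm above the counter), at y = +110, 0, -110 mm; a tin stands in each with 4 mm play all round and finger room on all sides.
- well_left (a point): Centre of a tin seated in the first (brass-dot end, robot's left) well of the holder: 39 mm above the counter, 31 mm above the well's floor.
- well_middle (a point): Centre of a tin seated in the middle well of the holder: 39 mm above the counter, 31 mm above the well's floor.
- well_right (a point): Centre of a tin seated in the last (robot's right) well of the holder: 39 mm above the counter, 31 mm above the well's floor.
- tin_a_center (a point): One of three tins identical in looks: upright closed cylinder, dark red with brass lid and foot band, 56 mm diameter (lid 57), 62 mm high, rigid. The point is its centre, 31 mm above its underside; z is up. Its letter says nothing of its well or weight. One of the three weighs 0.45 to 0.58 kg, the other two 0.17 to 0.29 kg each.
- tin_b_center (a point): Another of three tins identical in looks: upright closed cylinder, dark red with brass lid and foot band, 56 mm diameter (lid 57), 62 mm high, rigid. The point is its centre, 31 mm above its underside; z is up. Its letter says nothing of its well or weight. One of the three weighs 0.45 to 0.58 kg, the other two 0.17 to 0.29 kg each.
- tin_c_center (a point): The third of three tins identical in looks: upright closed cylinder, dark red with brass lid and foot band, 56 mm diameter (lid 57), 62 mm high, rigid. The point is its centre, 31 mm above its underside; z is up. Its letter says nothing of its well or weight. One of the three weighs 0.45 to 0.58 kg, the other two 0.17 to 0.29 kg each.
- roller: Fixed bystander: iron-based pill-cutting roller with two brass rollers and a brass knob, about 140 x 220 mm and 110 mm high. Origin: centre of its underside, on the robot's right.
- bowl: Bystander: loose pale celadon bowl, 120 mm wide, 55 mm high, beyond the holder. Origin: centre of its underside.
- canister: Bystander: loose grey pewter canister with a knobbed lid, 88 mm diameter, 140 mm high, on the robot's left. Origin: centre of its underside.
- spatula: Bystander: loose flat bone spatula, 178 mm long, 24 mm wide, lying beyond the holder. Origin: middle of its underside.
- tally_holder: Bystander: loose bamboo cup, 70 mm diameter, 100 mm high, with tally sticks up to about 175 mm high, on the robot's right. Origin: centre of its underside.
- mortar: Bystander: loose brass mortar with pestle, 104 mm wide, 135 mm high in all, on the robot's left. Origin: centre of its underside.
Mind the look-alikes: they are no part of the job. What is shaped like the part that bears tin_b_center but blue or turquoise is not meant.

How it is judged:
By the outcome, as a careful person would: the job done as asked, in the order asked, and still so for the second after the job is handed in, while the arm keeps its last pose, push and grip.
It also fails if it takes over 64 s, if anything falls off the work surface, if the arm or the gripper's body presses on something with over 40 N, if the wrist force passes 120 N, or if a joint passes its speed limit or range.

## Working session

There is one attempt and no reset: what is moved stays moved. The work goes in short steps, Python scripts to look and compute and a tool call to move; the robot and the scene stay as the last step left them, time stands still between calls to the robot, and variables do not carry over. Pictures are saved under pics/ and viewed, about 8 in all and at most 12, crops included, and the job is handed in when it is done.

Besides the shell and the picture viewer there is one more tool, called after "Emit:" as name([rows], argument=value, ...), one row to a line, values as JSON. servo_tool: Moves the arm, as the interface text tells. Its arguments: {"type":"object","properties":{"targets":{"type":"array","items":{"type":"array"}},"gripper":{"type":"number"}},"required":["targets"]}

```bash
mkdir -p pics
python3 - <<'E'
from rig import telemetry, eyes
import cv2,numpy as np,pickle
s=telemetry.read_state();print(s)
d={}
for n in("scene","top"):
    c=eyes.capture(n);d[n]=c;cv2.imwrite(f"pics/{n}0.png",c["pixels"]);print(n,c["intrinsics"],c["extrinsics"])
pickle.dump(d,open("c0.pkl","wb"))
E
```

```text
{'time_s': 0.0, 'joint_positions': array([-7.99558867e+01,  3.02803789e+01,  8.21569003e+01, -9.00543612e-04,
        6.76891317e+01, -1.02277613e+01]), 'qvel': array([-0.03101716, -0.12621886, -0.09403577, -0.08844132,  0.07635831,
       -0.0124735 ]), 'tau': array([ 1.23270063e-03, -4.40031374e+01, -1.76589650e+01,  6.32695528e-02,
        5.81154681e-02, -1.74234256e-04]), 'position': array([ 0.21643453, -0.58553972,  0.22155364]), 'tcp_rot': array([[ 9.38057128e-01,  3.46480397e-01, -3.99108151e-04],
       [ 3.46480421e-01, -9.38054694e-01,  2.16993541e-03],
       [ 3.77454808e-04, -2.17380654e-03, -9.99997566e-01]]), 'force': array([0.30615133, 0.29921274, 0.09471761]), 'moment': array([-0.02055844,  0.00450214, -0.01456036]), 'opening': 0.9990674699664385}
scene [[369.00993954   0.         318.95311695]
 [  0.         369.00993954 197.22070472]
 [  0.           0.           1.        ]] [[ 0.64946355  0.61783873 -0.44325207  1.07211585]
 [ 0.76019693 -0.54079752  0.3600537  -0.46255977]
 [-0.0172545  -0.57080062 -0.82090739  1.02917621]
 [ 0.          0.          0.          1.        ]]
top [[412.69991687   0.         315.2784278 ]
 [  0.         412.69991687 197.28968373]
 [  0.           0.           1.        ]] [[-0.01187645 -0.9969421   0.07723606  0.46083816]
 [-0.99992013  0.01217474  0.00339225 -0.03496069]
 [-0.00432221 -0.0771896  -0.99700706  1.39981227]
 [ 0.          0.          0.          1.        ]]
```

View pics/top0.png

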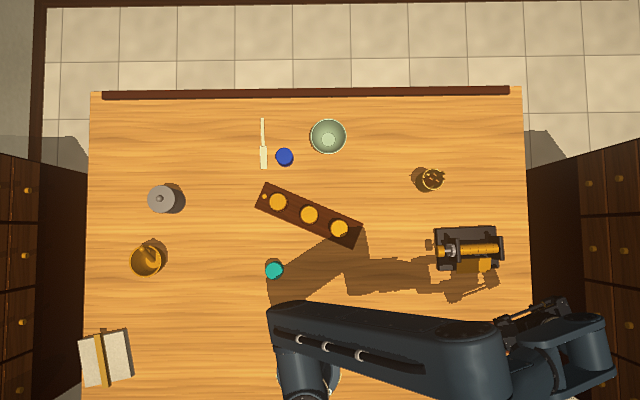

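View pics/scene0.png

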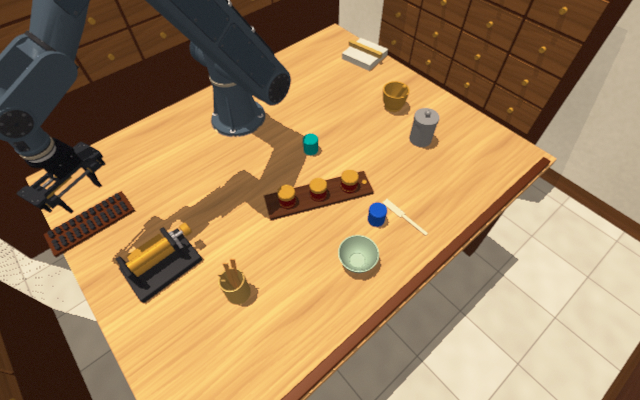

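The top view shows the three red tins' brass lids in the holder at about (278,202), (309,215) and (339,229), with the brass dot at (264,196), i.e. the robot's left. The look-alikes are blue at (284,157) and turquoise at (274,270). They are off the holder and the wrong colour, so I exclude them. In the scene view the same tins are at about (349,180), (318,188) and (287,195).

```bash
cat > h.py <<'E'
import numpy as np,cv2
def ray(c,uv,z,T=None):
    T=c["extrinsics"] if T is None else T
    d=T[:3,:3]@np.linalg.solve(c["intrinsics"],[uv[0],uv[1],1.]); o=T[:3,3]
    return o+d*(z-o[2])/d[2]
def blobs(img,lo,hi,amin=60,amax=9e9):
    m=cv2.inRange(cv2.cvtColor(img,cv2.COLOR_BGR2HSV),lo,hi)
    cs,_=cv2.findContours(m,cv2.RETR_EXTERNAL,cv2.CHAIN_APPROX_NONE)
    return [(c,cv2.minEnclosingCircle(c),cv2.contourArea(c)) for c in cs if amin<cv2.contourArea(c)<amax]
E
python3 - <<'E'
import pickle,cv2,numpy as np
from h import *
d=pickle.load(open("c0.pkl","rb"))
for n,roi in(("top",(250,180,365,250)),("scene",(260,165,380,220))):
    c=d[n];x0,y0,x1,y1=roi
    im=c["pixels"][y0:y1,x0:x1]
    for k,((a,b),r),A in blobs(im,(12,140,150),(30,255,255),8):
        M=cv2.moments(k);u=M["m10"]/M["m00"]+x0,M["m01"]/M["m00"]+y0
        print(n,np.round(u,1),A,"r",round(r,1),ray(c,u,.070).round(4),ray(c,u,.014).round(4))
    cv2.imwrite(f"pics/crop_{n}.png",cv2.resize(im,None,fx=5,fy=5))
E
```

```text
top [338.5 227.6] 192.0 r 8.6 [ 0.4652 -0.1037  0.07  ] [ 0.4654 -0.1066  0.014 ]
top [308.9 214.4] 209.0 r 8.9 [ 0.5089 -0.0091  0.07  ] [ 0.5109 -0.008   0.014 ]
top [264. 196.] 14.0 r 2.2 [0.5701 0.1354 0.07  ] [0.5747 0.1425 0.014 ]
top [277.3 201.4] 209.0 r 8.7 [0.5521 0.0924 0.07  ] [0.5559 0.0978 0.014 ]
top [302.9 211.5] 4324.0 r 66.6 [0.5183 0.0099 0.07  ] [0.5207 0.0118 0.014 ]
scene [360.8 214.5] 32.0 r 9.6 [0.6874 0.0128 0.07  ] [0.6649 0.0405 0.014 ]
scene [363.9 181.4] 10.5 r 2.2 [0.6031 0.1089 0.07  ] [0.5757 0.1423 0.014 ]
scene [328.8 189.1] 1128.5 r 58.4 [0.5508 0.0025 0.07  ] [0.5204 0.0297 0.014 ]
```

View pics/crop_scene.png

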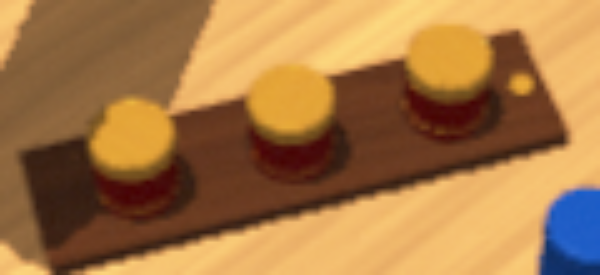

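Scaled spacing checks out (215 mm vs 220 ± play) and the yaw is about -24°. I'll move over the holder and align the jaws across the row.

Emit:
servo_tool([
  [[0.014, -0.013, 0], [0, 0, -0.024]],
  [[0.047, -0.044, 0], [0, 0, -0.08]],
  [[0.09, -0.084, 0], [0, 0, -0.152]],
  [[0.135, -0.126, 0], [0, 0, -0.228]],
  [[0.18, -0.168, 0], [0, 0, -0.304]],
  [[0.225, -0.209, 0], [0, 0, -0.38]],
  [[0.27, -0.251, 0], [0, 0, -0.456]],
  [[0.315, -0.293, 0], [0, 0, -0.532]],
  [[0.36, -0.335, 0], [0, 0, -0.608]],
  [[0.403, -0.375, 0], [0, 0, -0.68]],
  [[0.441, -0.41, 0], [0, 0, -0.744]],
  [[0.474, -0.441, 0], [0, 0, -0.8]],
])

```text
time_s: 1.6
position: [0.5079, -0.0053, 0.2225]
tcp_rot: [[0.401, 0.916, -0.001], [0.916, -0.401, 0.0], [0.0, -0.001, -1.0]]
force: [0.2, -0.4, 0.2]
opening: 0.998
```

Emit:
servo_tool([
  [[0, 0, 0], [0, 0, 0]],
  [[0, 0, 0], [0, 0, 0]],
])

```text
time_s: 1.85
position: [0.5073, -0.0078, 0.2224]
tcp_rot: [[0.404, 0.915, -0.001], [0.915, -0.404, -0.0], [-0.001, -0.001, -1.0]]
force: [-1.0, -0.1, -0.2]
opening: 1.003
```

Run:
```python
from rig import telemetry, eyes
import cv2,pickle,numpy as np
s=telemetry.read_state();c=eyes.capture("wrist");pickle.dump((s,c),open("w1.pkl","wb"))
print(s["position"],s["tcp_rot"],s["force"],s["qvel"],c["T_tool_cam"]);cv2.imwrite("pics/w1.png",c["pixels"])
```

```text
[ 0.50729209 -0.00777995  0.22236625] [[ 4.03862671e-01  9.14818673e-01 -1.31863142e-03]
 [ 9.14819451e-01 -4.03863060e-01 -3.16093538e-05]
 [-5.61463347e-04 -1.19354383e-03 -9.99999130e-01]] [-0.99424549 -0.09235867 -0.2464985 ] [-1.76510652 -0.11461094 -0.05178265 -0.14383345 -0.0047408   0.15878087] [[ 4.37050618e-04 -9.68146735e-01 -2.50383124e-01  6.82913521e-02]
 [ 9.99999895e-01  4.58127899e-04 -2.58981418e-05  1.14620911e-03]
 [ 1.39780696e-04 -2.50383086e-01  9.68146833e-01 -1.62212403e-01]
 [ 0.00000000e+00  0.00000000e+00  0.00000000e+00  1.00000000e+00]]
```

View pics/w1.png

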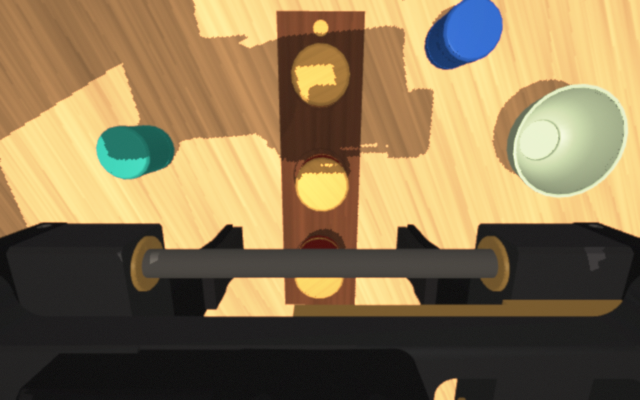

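The wrist view shows the holder aligned with the jaws, with lids at about (320,75) left and (322,184) middle, and the dot at (320,27). Turquoise (125,152) and blue (465,32) are clear of the fingers.

Run:
```python
import pickle
from h import *
s,c=pickle.load(open("w1.pkl","rb"))
T=np.eye(4);T[:3,:3]=s["tcp_rot"];T[:3,3]=s["position"];T=T@c["T_tool_cam"]
im=c["pixels"]
for x0,y0,x1,y1 in((280,38,362,112),(285,145,362,215),(310,15,332,37)):
    for k,_,A in blobs(im[y0:y1,x0:x1],(17,110,70),(32,255,255),60):
        x,y,w,h=cv2.boundingRect(cv2.convexHull(k)); u=(x0+x+w/2-.5,y0+y+h/2-.5)
        print(u,(w,h),A,ray(c,u,.07,T).round(4),ray(c,u,.014,T).round(4))
for u in((277.5,12),(365,12),(286,303),(355,303)): print(u,ray(c,u,.014,T).round(4))
```

```text
(320.5, 74.0) (58, 61) 2664.5 [0.5532 0.0916 0.07  ] [0.5562 0.0983 0.014 ]
(321.5, 184.5) (52, 52) 2045.0 [ 0.5104 -0.0081  0.07  ] [ 0.5059 -0.0192  0.014 ]
(359.5, 183.5) (4, 62) 67.0 [ 0.5473 -0.0232  0.07  ] [ 0.5493 -0.037   0.014 ]
(320.0, 27.5) (15, 16) 158.5 [0.569  0.1287 0.07  ] [0.5748 0.142  0.014 ]
(277.5, 12) [0.5389 0.1744 0.014 ]
(365, 12) [0.6254 0.1362 0.014 ]
(286, 303) [ 0.3944 -0.1518  0.014 ]
(355, 303) [ 0.4811 -0.1899  0.014 ]
```

The holder corners give 94.5 × 357 mm (96 × 360 expected) and a centre of (0.510, -0.008). The wells are at left (0.5546, 0.0925), middle (0.510, -0.008) and right (0.4654, -0.1085), and the lids agree to about 2 mm. Going to the left tin.

Emit:
servo_tool([
  [[0.02, 0, 0], [0, 0, 0]],
  [[0.055, 0.001, 0.01], [0, 0, 0]],
  [[0.09, 0.002, 0.03], [0, 0, 0]],
  [[0.11, 0.002, 0.06], [0, 0, 0]],
  [[0.11, 0.002, 0.09], [0, 0, 0]],
  [[0.11, 0.002, 0.11], [0, 0, 0]],
  [[0.11, 0.002, 0.11], [0, 0, 0]],
  [[0.11, 0.002, 0.11], [0, 0, 0]],
], gripper=0.087)

```text
time_s: 2.9
position: [0.5552, 0.0905, 0.1133]
tcp_rot: [[0.406, 0.914, 0.001], [0.914, -0.406, -0.0], [0.0, 0.001, -1.0]]
force: [-0.8, -0.5, 0.2]
opening: 0.998
```

Emit:
servo_tool([
  [[0.001, -0.002, 0.02], [0, 0, 0]],
  [[0.001, -0.002, 0.045], [0, 0, 0]],
  [[0.001, -0.002, 0.065], [0, 0, 0]],
  [[0.001, -0.002, 0.08], [0, 0, 0]],
  [[0.001, -0.002, 0.086], [0, 0, 0]],
  [[0.001, -0.002, 0.086], [0, 0, 0]],
])

```text
time_s: 3.65
position: [0.5536, 0.093, 0.0268]
tcp_rot: [[0.405, 0.914, 0.0], [0.914, -0.405, -0.0], [0.0, 0.0, -1.0]]
force: [-0.1, 0.3, 0.6]
opening: 1.002
```

Emit:
servo_tool([
  [[0, 0, 0], [0, 0, 0]],
  [[0, 0, 0], [0, 0, 0]],
  [[0, 0, 0], [0, 0, 0]],
  [[0, 0, 0], [0, 0, 0]],
  [[0, 0, 0], [0, 0, 0]],
  [[0, 0, 0], [0, 0, 0]],
], gripper=0.035)

```text
time_s: 4.4
position: [0.5532, 0.0932, 0.0267]
tcp_rot: [[0.405, 0.914, -0.0], [0.914, -0.405, 0.0], [-0.0, -0.0, -1.0]]
force: [-1.0, 0.2, 3.4]
opening: 0.64
```

Emit:
servo_tool([
  [[0, 0, -0.006], [0, 0, 0]],
  [[0, 0, -0.02], [0, 0, 0]],
  [[0, 0, -0.04], [0, 0, 0]],
  [[0, 0, -0.06], [0, 0, 0]],
  [[0, 0, -0.075], [0, 0, 0]],
  [[0, 0, -0.08], [0, 0, 0]],
  [[0, 0, -0.08], [0, 0, 0]],
  [[0, 0, -0.08], [0, 0, 0]],
])

```text
time_s: 5.4
position: [0.5528, 0.0931, 0.1059]
tcp_rot: [[0.405, 0.914, -0.001], [0.914, -0.405, 0.0], [-0.001, -0.001, -1.0]]
force: [-0.1, 1.3, -2.2]
opening: 0.638
```

Emit:
servo_tool([
  [[0, 0, 0], [0, 0, 0]],
  [[0, 0, 0], [0, 0, 0]],
  [[0, 0, 0], [0, 0, 0]],
  [[0, 0, 0], [0, 0, 0]],
])

```text
time_s: 5.9
position: [0.5533, 0.0931, 0.1065]
tcp_rot: [[0.405, 0.914, -0.0], [0.914, -0.405, -0.0], [-0.0, -0.0, -1.0]]
force: [-0.3, 0.5, -1.7]
opening: 0.641
```

Emit:
servo_tool([
  [[0, 0, 0], [0, 0, 0]],
  [[0, 0, 0], [0, 0, 0]],
  [[0, 0, 0], [0, 0, 0]],
  [[0, 0, 0], [0, 0, 0]],
])

```text
time_s: 6.4
position: [0.5534, 0.0931, 0.1066]
tcp_rot: [[0.405, 0.914, 0.0], [0.914, -0.405, 0.0], [0.0, 0.0, -1.0]]
force: [-0.8, 0.0, -2.1]
opening: 0.636
```

Emit:
servo_tool([
  [[0, 0, 0], [0, 0, 0]],
  [[0, 0, 0], [0, 0, 0]],
])

```text
time_s: 6.65
position: [0.5534, 0.0931, 0.1065]
tcp_rot: [[0.405, 0.914, -0.0], [0.914, -0.405, -0.0], [-0.0, -0.0, -1.0]]
force: [0.2, -0.8, -2.2]
opening: 0.64
```

Run:
```python
from rig import telemetry, eyes
import cv2
for i in range(3):
    s=telemetry.read_state();print(s["time_s"],s["position"],s["force"],s["moment"],s["tau"],s["opening"]); w=eyes.capture("wrist")
cv2.imwrite("pics/w2.png",w["pixels"])
```

```text
6.65 [0.55336127 0.09312434 0.10654642] [ 0.23240384 -0.75862067 -2.16130467] [-0.05434656 -0.0405881   0.03402903] [ 5.11518847e-04 -4.28643966e+01 -1.24684855e+01  6.01730123e-02
  7.56118126e-03  1.17363246e-05] 0.6402577100704491
6.7 [0.55334486 0.09314837 0.10653919] [-0.69025663  0.08234968 -2.69377144] [-0.05223319 -0.04954689 -0.02074571] [ 4.72258239e-05 -4.28635883e+01 -1.24683532e+01  6.01352868e-02
  7.55029789e-03 -1.95519010e-05] 0.6392286643147824
6.75 [0.55337228 0.09313357 0.10653656] [-0.63913631  0.39311472 -2.54435345] [ 0.00100582 -0.08530395  0.04381471] [ 7.16938503e-04 -4.28640282e+01 -1.24685749e+01  6.01985701e-02
  7.75883615e-03 -3.90694231e-05] 0.6359924002023877
```

First tin weighs about 2.2 N (0.23 kg), so it is light. Setting it back.

Emit:
servo_tool([
  [[0, 0, 0.006], [0, 0, 0]],
  [[0, 0, 0.02], [0, 0, 0]],
  [[0, 0, 0.04], [0, 0, 0]],
  [[0, 0, 0.055], [0, 0, 0]],
  [[0, 0, 0.066], [0, 0, 0]],
  [[0, 0, 0.073], [0, 0, 0]],
  [[0, 0, 0.077], [0, 0, 0]],
  [[0, 0, 0.079], [0, 0, 0]],
  [[0, 0, 0.08], [0, 0, 0]],
  [[0, 0, 0.0805], [0, 0, 0]],
  [[0, 0, 0.0805], [0, 0, 0]],
  [[0, 0, 0.0805], [0, 0, 0]],
])

```text
time_s: 8.3
position: [0.5537, 0.0931, 0.0267]
tcp_rot: [[0.405, 0.914, 0.001], [0.914, -0.405, 0.0], [0.0, 0.001, -1.0]]
force: [-0.8, -0.9, 5.3]
opening: 0.639
```

Emit:
servo_tool([
  [[0, 0, 0], [0, 0, 0]],
  [[0, 0, 0], [0, 0, 0]],
  [[0, 0, 0], [0, 0, 0]],
  [[0, 0, 0], [0, 0, 0]],
  [[0, 0, 0], [0, 0, 0]],
], gripper=0.087)

```text
time_s: 8.93
position: [0.5534, 0.0931, 0.026]
tcp_rot: [[0.405, 0.914, -0.0], [0.914, -0.405, 0.0], [-0.0, -0.0, -1.0]]
force: [0.0, -0.7, 0.1]
opening: 0.988
```

Emit:
servo_tool([
  [[0, 0, -0.01], [0, 0, 0]],
  [[0, 0, -0.03], [0, 0, 0]],
  [[0, 0, -0.055], [0, 0, 0]],
  [[0, 0, -0.08], [0, 0, 0]],
  [[-0.01, 0, -0.087], [0, 0, 0]],
  [[-0.035, 0, -0.087], [0, 0, 0]],
  [[-0.065, 0, -0.087], [0, 0, 0]],
  [[-0.095, 0.001, -0.087], [0, 0, 0]],
  [[-0.11, 0.001, -0.087], [0, 0, 0]],
  [[-0.11, 0.001, -0.087], [0, 0, 0]],
  [[-0.11, 0.001, -0.087], [0, 0, 0]],
])

```text
time_s: 10.3
position: [0.51, -0.0074, 0.113]
tcp_rot: [[0.405, 0.914, 0.0], [0.914, -0.405, 0.0], [0.0, 0.0, -1.0]]
force: [0.2, 0.3, -0.1]
opening: 1.001
```

Run:
```python
from rig import telemetry, eyes
import cv2,numpy as np
s=telemetry.read_state();print(s["position"])
w=eyes.capture("wrist")["pixels"];t=eyes.capture("scene")["pixels"][165:220,260:380]
cv2.imwrite("pics/w3.png",np.vstack([cv2.resize(w,(480,300)),cv2.resize(t,(480,220))]))
```

```text
[ 0.51001    -0.00742917  0.11300744]
```

View pics/w3.png

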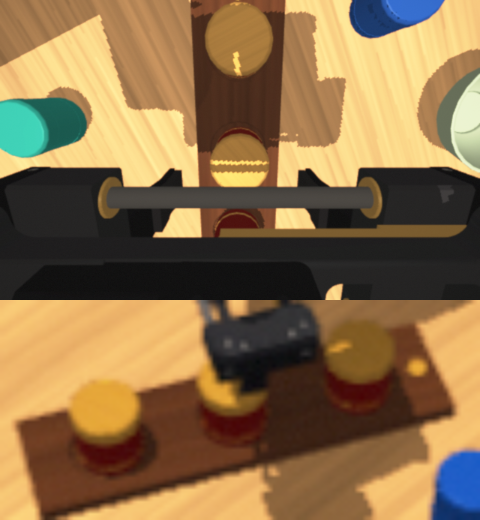

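The left tin stands upright and seated in its well (wrist crop (240,40), scene crop (360,365)), and the gripper is centred over the middle tin (240,160). Taking the middle tin.

Emit:
servo_tool([
  [[0, 0, 0.02], [0, 0, 0]],
  [[0, 0, 0.045], [0, 0, 0]],
  [[0, 0, 0.065], [0, 0, 0]],
  [[0, 0, 0.08], [0, 0, 0]],
  [[0, 0, 0.0865], [0, 0, 0]],
  [[0, 0, 0.0865], [0, 0, 0]],
])

```text
time_s: 11.15
position: [0.5098, -0.0076, 0.0264]
tcp_rot: [[0.405, 0.914, -0.0], [0.914, -0.405, 0.0], [-0.0, -0.0, -1.0]]
force: [-0.2, 0.6, -0.6]
opening: 0.996
```

Emit:
servo_tool([
  [[0, 0, 0], [0, 0, 0]],
  [[0, 0, 0], [0, 0, 0]],
  [[0, 0, 0], [0, 0, 0]],
  [[0, 0, 0], [0, 0, 0]],
  [[0, 0, 0], [0, 0, 0]],
  [[0, 0, 0], [0, 0, 0]],
], gripper=0.035)

```text
time_s: 11.9
position: [0.5098, -0.0079, 0.0268]
tcp_rot: [[0.405, 0.914, 0.0], [0.914, -0.405, -0.0], [0.0, 0.0, -1.0]]
force: [0.3, -0.7, 3.9]
opening: 0.639
```

Emit:
servo_tool([
  [[0, 0, -0.006], [0, 0, 0]],
  [[0, 0, -0.02], [0, 0, 0]],
  [[0, 0, -0.04], [0, 0, 0]],
  [[0, 0, -0.06], [0, 0, 0]],
  [[0, 0, -0.075], [0, 0, 0]],
  [[0, 0, -0.08], [0, 0, 0]],
  [[0, 0, -0.08], [0, 0, 0]],
  [[0, 0, -0.08], [0, 0, 0]],
])

```text
time_s: 12.9
position: [0.5092, -0.0077, 0.106]
tcp_rot: [[0.405, 0.914, -0.001], [0.914, -0.405, 0.0], [-0.0, -0.001, -1.0]]
force: [1.1, -0.3, -4.3]
opening: 0.638
```

Emit:
servo_tool([
  [[0, 0, 0], [0, 0, 0]],
  [[0, 0, 0], [0, 0, 0]],
  [[0, 0, 0], [0, 0, 0]],
  [[0, 0, 0], [0, 0, 0]],
])

```text
time_s: 13.4
position: [0.5097, -0.0078, 0.1065]
tcp_rot: [[0.405, 0.914, -0.0], [0.914, -0.405, 0.0], [-0.0, -0.0, -1.0]]
force: [0.2, 0.2, -5.4]
opening: 0.639
```

Emit:
servo_tool([
  [[0, 0, 0], [0, 0, 0]],
  [[0, 0, 0], [0, 0, 0]],
  [[0, 0, 0], [0, 0, 0]],
  [[0, 0, 0], [0, 0, 0]],
  [[0, 0, 0], [0, 0, 0]],
  [[0, 0, 0], [0, 0, 0]],
])

```text
time_s: 14.15
position: [0.5098, -0.0079, 0.1065]
tcp_rot: [[0.405, 0.914, 0.0], [0.914, -0.405, 0.0], [0.0, 0.0, -1.0]]
force: [0.5, 0.4, -4.6]
opening: 0.637
```

The middle tin weighs about 4.8 N (0.49 kg), so it is the heavy one. The task says to heft each tin, so I'll seat it carefully, heft the third, then come back for this one.

Emit:
servo_tool([
  [[0, 0, 0.006], [0, 0, 0]],
  [[0, 0, 0.02], [0, 0, 0]],
  [[0, 0, 0.04], [0, 0, 0]],
  [[0, 0, 0.055], [0, 0, 0]],
  [[0, 0, 0.066], [0, 0, 0]],
  [[0, 0, 0.073], [0, 0, 0]],
  [[0, 0, 0.077], [0, 0, 0]],
  [[0, 0, 0.079], [0, 0, 0]],
  [[0, 0, 0.08], [0, 0, 0]],
  [[0, 0, 0.0805], [0, 0, 0]],
  [[0, 0, 0.0805], [0, 0, 0]],
  [[0, 0, 0.0805], [0, 0, 0]],
])

```text
time_s: 15.65
position: [0.51, -0.0079, 0.0268]
tcp_rot: [[0.405, 0.914, 0.001], [0.914, -0.405, -0.0], [0.0, 0.001, -1.0]]
force: [-1.8, 0.4, 6.5]
opening: 0.636
```

Emit:
servo_tool([
  [[0, 0, 0], [0, 0, 0]],
  [[0, 0, 0], [0, 0, 0]],
  [[0, 0, 0], [0, 0, 0]],
  [[0, 0, 0], [0, 0, 0]],
  [[0, 0, 0], [0, 0, 0]],
], gripper=0.087)

```text
time_s: 16.27
position: [0.5097, -0.0078, 0.026]
tcp_rot: [[0.405, 0.914, -0.0], [0.914, -0.405, 0.0], [-0.0, -0.0, -1.0]]
force: [0.3, -0.0, 0.3]
opening: 0.993
```

Emit:
servo_tool([
  [[0, 0, -0.01], [0, 0, 0]],
  [[0, 0, -0.03], [0, 0, 0]],
  [[0, 0, -0.055], [0, 0, 0]],
  [[0, 0, -0.08], [0, 0, 0]],
  [[-0.01, 0, -0.087], [0, 0, 0]],
  [[-0.035, 0, -0.087], [0, 0, 0]],
  [[-0.065, 0, -0.087], [0, 0, 0]],
  [[-0.093, 0, -0.087], [0, 0, 0]],
  [[-0.108, 0, -0.087], [0, 0, 0]],
  [[-0.108, 0, -0.087], [0, 0, 0]],
  [[-0.108, 0, -0.087], [0, 0, 0]],
])

```text
time_s: 17.65
position: [0.466, -0.1061, 0.1129]
tcp_rot: [[0.405, 0.914, -0.0], [0.914, -0.405, 0.0], [0.0, -0.0, -1.0]]
force: [-0.4, -0.4, -0.9]
opening: 0.994
```

Run:
```python
from rig import telemetry, eyes
import cv2,numpy as np
s=telemetry.read_state();print(s["position"])
w=eyes.capture("wrist")["pixels"];t=eyes.capture("scene")["pixels"][165:220,260:380]
cv2.imwrite("pics/w4.png",np.vstack([cv2.resize(w,(480,300)),cv2.resize(t,(480,220))]))
```

```text
[ 0.46603574 -0.10614971  0.11294776]
```

View pics/w4.png

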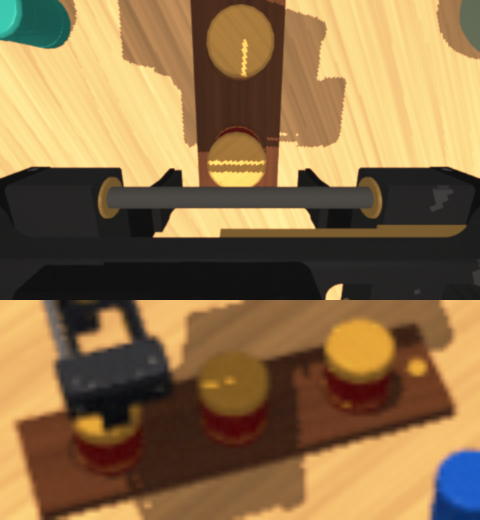

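Middle tin (wrist crop (240,42)) and left tin are seated and upright. The right tin is between the open fingers at (237,160).

Emit:
servo_tool([
  [[0, 0, 0.02], [0, 0, 0]],
  [[0, 0, 0.045], [0, 0, 0]],
  [[0, 0, 0.065], [0, 0, 0]],
  [[0, 0, 0.08], [0, 0, 0]],
  [[0, 0, 0.0865], [0, 0, 0]],
  [[0, 0, 0.0865], [0, 0, 0]],
])

```text
time_s: 18.5
position: [0.466, -0.1064, 0.0264]
tcp_rot: [[0.405, 0.914, -0.0], [0.914, -0.405, 0.0], [0.0, -0.0, -1.0]]
force: [-0.5, -1.2, 0.7]
opening: 0.998
```

Emit:
servo_tool([
  [[0, 0, 0], [0, 0, 0]],
  [[0, 0, 0], [0, 0, 0]],
  [[0, 0, 0], [0, 0, 0]],
  [[0, 0, 0], [0, 0, 0]],
  [[0, 0, 0], [0, 0, 0]],
  [[0, 0, 0], [0, 0, 0]],
], gripper=0.035)

```text
time_s: 19.25
position: [0.4653, -0.1062, 0.0267]
tcp_rot: [[0.405, 0.914, -0.001], [0.914, -0.405, 0.001], [0.0, -0.002, -1.0]]
force: [-1.9, -0.1, 5.6]
opening: 0.64
```

Emit:
servo_tool([
  [[0, 0, -0.006], [0, 0, 0]],
  [[0, 0, -0.02], [0, 0, 0]],
  [[0, 0, -0.04], [0, 0, 0]],
  [[0, 0, -0.06], [0, 0, 0]],
  [[0, 0, -0.075], [0, 0, 0]],
  [[0, 0, -0.08], [0, 0, 0]],
  [[0, 0, -0.08], [0, 0, 0]],
  [[0, 0, -0.08], [0, 0, 0]],
])

```text
time_s: 20.25
position: [0.4657, -0.1064, 0.1061]
tcp_rot: [[0.405, 0.914, -0.001], [0.914, -0.405, 0.0], [0.0, -0.001, -1.0]]
force: [0.2, -0.4, -2.1]
opening: 0.639
```

Emit:
servo_tool([
  [[0, 0, 0], [0, 0, 0]],
  [[0, 0, 0], [0, 0, 0]],
  [[0, 0, 0], [0, 0, 0]],
  [[0, 0, 0], [0, 0, 0]],
])

```text
time_s: 20.75
position: [0.466, -0.1066, 0.1065]
tcp_rot: [[0.405, 0.914, -0.0], [0.914, -0.405, 0.0], [-0.0, -0.0, -1.0]]
force: [-0.2, -0.2, -2.5]
opening: 0.638
```

Emit:
servo_tool([
  [[0, 0, 0], [0, 0, 0]],
  [[0, 0, 0], [0, 0, 0]],
  [[0, 0, 0], [0, 0, 0]],
  [[0, 0, 0], [0, 0, 0]],
  [[0, 0, 0], [0, 0, 0]],
  [[0, 0, 0], [0, 0, 0]],
])

```text
time_s: 21.5
position: [0.466, -0.1066, 0.1065]
tcp_rot: [[0.405, 0.914, -0.0], [0.914, -0.405, 0.0], [0.0, -0.0, -1.0]]
force: [0.1, 0.2, -2.3]
opening: 0.638
```

Third tin weighs about 2.3 N, so it is light. Setting it back with a 1 mm shift away from the side that pushed during the grasp.

Emit:
servo_tool([
  [[0, 0, 0.006], [0, 0, 0]],
  [[0, -0.001, 0.02], [0, 0, 0]],
  [[0, -0.001, 0.04], [0, 0, 0]],
  [[0, -0.001, 0.055], [0, 0, 0]],
  [[0, -0.001, 0.066], [0, 0, 0]],
  [[0, -0.001, 0.073], [0, 0, 0]],
  [[0, -0.001, 0.077], [0, 0, 0]],
  [[0, -0.001, 0.079], [0, 0, 0]],
  [[0, -0.001, 0.08], [0, 0, 0]],
  [[0, -0.001, 0.0805], [0, 0, 0]],
  [[0, -0.001, 0.0805], [0, 0, 0]],
  [[0, -0.001, 0.0805], [0, 0, 0]],
])

```text
time_s: 23.0
position: [0.4653, -0.1062, 0.0267]
tcp_rot: [[0.405, 0.914, 0.001], [0.914, -0.405, -0.0], [-0.0, 0.001, -1.0]]
force: [-0.7, 0.7, 5.9]
opening: 0.635
```

Emit:
servo_tool([
  [[0, 0, 0], [0, 0, 0]],
  [[0, 0, 0], [0, 0, 0]],
  [[0, 0, 0], [0, 0, 0]],
  [[0, 0, 0], [0, 0, 0]],
  [[0, 0, 0], [0, 0, 0]],
], gripper=0.087)

```text
time_s: 23.62
position: [0.4651, -0.1062, 0.026]
tcp_rot: [[0.405, 0.914, -0.0], [0.914, -0.405, 0.0], [0.0, -0.0, -1.0]]
force: [0.0, -0.3, 0.3]
opening: 0.993
```

Emit:
servo_tool([
  [[0, 0, -0.01], [0, 0, 0]],
  [[0, 0, -0.03], [0, 0, 0]],
  [[0, 0, -0.055], [0, 0, 0]],
  [[0, 0, -0.08], [0, 0, 0]],
  [[0.01, 0, -0.087], [0, 0, 0]],
  [[0.035, 0, -0.087], [0, 0, 0]],
  [[0.065, 0.001, -0.087], [0, 0, 0]],
  [[0.093, 0.001, -0.087], [0, 0, 0]],
  [[0.108, 0.001, -0.087], [0, 0, 0]],
  [[0.108, 0.001, -0.087], [0, 0, 0]],
  [[0.108, 0.001, -0.087], [0, 0, 0]],
])

```text
time_s: 25.0
position: [0.5093, -0.0082, 0.1128]
tcp_rot: [[0.405, 0.914, -0.001], [0.914, -0.405, -0.0], [-0.0, -0.001, -1.0]]
force: [-0.2, 0.4, 0.0]
opening: 0.998
```

Emit:
servo_tool([
  [[0, 0, 0.02], [0, 0, 0]],
  [[0, 0, 0.045], [0, 0, 0]],
  [[0, 0, 0.065], [0, 0, 0]],
  [[0, 0, 0.08], [0, 0, 0]],
  [[0, 0, 0.0865], [0, 0, 0]],
  [[0, 0, 0.0865], [0, 0, 0]],
])

```text
time_s: 25.75
position: [0.5096, -0.0081, 0.0264]
tcp_rot: [[0.405, 0.914, -0.0], [0.914, -0.405, 0.0], [-0.0, -0.0, -1.0]]
force: [0.7, 0.5, 0.0]
opening: 1.0
```

Emit:
servo_tool([
  [[0, 0, 0], [0, 0, 0]],
  [[0, 0, 0], [0, 0, 0]],
  [[0, 0, 0], [0, 0, 0]],
  [[0, 0, 0], [0, 0, 0]],
  [[0, 0, 0], [0, 0, 0]],
  [[0, 0, 0], [0, 0, 0]],
], gripper=0.035)

```text
time_s: 26.5
position: [0.51, -0.0078, 0.0268]
tcp_rot: [[0.405, 0.914, 0.001], [0.914, -0.405, -0.0], [0.0, 0.001, -1.0]]
force: [-0.1, -0.6, 3.5]
opening: 0.639
```

Emit:
servo_tool([
  [[0, 0, -0.006], [0, 0, 0]],
  [[0, 0, -0.02], [0, 0, 0]],
  [[0, 0, -0.04], [0, 0, 0]],
  [[0, 0, -0.065], [0, 0, 0]],
  [[0, 0, -0.09], [0, 0, 0]],
  [[0, 0, -0.115], [0, 0, 0]],
  [[0, 0, -0.14], [0, 0, 0]],
  [[0, 0, -0.165], [0, 0, 0]],
  [[0, 0, -0.185], [0, 0, 0]],
  [[0, 0, -0.197], [0, 0, 0]],
  [[0, 0, -0.2], [0, 0, 0]],
  [[0, 0, -0.2], [0, 0, 0]],
])

```text
time_s: 28.0
position: [0.5092, -0.0077, 0.2261]
tcp_rot: [[0.405, 0.914, -0.001], [0.914, -0.405, 0.0], [-0.0, -0.001, -1.0]]
force: [0.0, -0.1, -5.1]
opening: 0.642
```

Emit:
servo_tool([
  [[0, 0, 0], [0, 0, 0]],
  [[0, 0, 0], [0, 0, 0]],
  [[0, 0, 0], [0, 0, 0]],
  [[0, 0, 0], [0, 0, 0]],
  [[0, 0, 0], [0, 0, 0]],
  [[0, 0, 0], [0, 0, 0]],
  [[0, 0, 0], [0, 0, 0]],
  [[0, 0, 0], [0, 0, 0]],
  [[0, 0, 0], [0, 0, 0]],
  [[0, 0, 0], [0, 0, 0]],
])

```text
time_s: 29.25
position: [0.5097, -0.0078, 0.2266]
tcp_rot: [[0.405, 0.914, 0.0], [0.914, -0.405, 0.0], [0.0, 0.0, -1.0]]
force: [0.3, 0.0, -5.5]
opening: 0.636
```

Run:
```python
from rig import telemetry, eyes
import cv2,numpy as np
s=telemetry.read_state();print(s["time_s"],s["position"],s["force"],s["opening"],s["qvel"].round(2))
t=eyes.capture("scene")["pixels"]
cv2.imwrite("pics/f.png",cv2.resize(t[70:290,200:460],None,fx=2.6,fy=2.6))
```

```text
29.25 [ 0.50974557 -0.0078415   0.22656031] [ 3.48648676e-01  2.20037286e-03 -5.47922807e+00] 0.6360457039859886 [-0.07  0.11 -0.05 -0.   -0.02  0.1 ]
```

View pics/f.png

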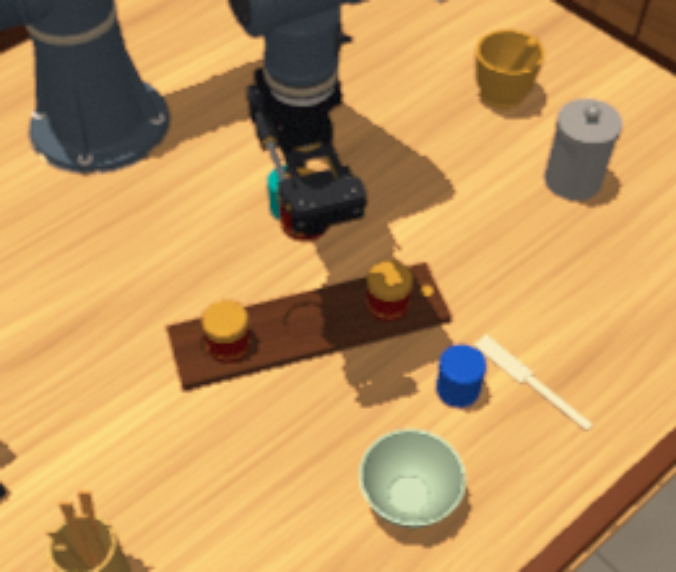

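The outer tins stand upright in their wells at (225,328) and (388,290). The middle well (305,320) is empty, the heavy tin is held in the gripper at (303,220), and the bystanders haven't moved. Handing in.

```bash
python3 -c "
from rig import order
print(order.hand_in())"
```

```text
the job is handed in; nothing more can be done
None
```

I hefted all three tins in order from the brass-dot end, and the middle one is the heaviest. I handed in at about 29 s with it held in the gripper.

| Tin | Force on the wrist | Approx. mass |
|---|---|---|
| Left (brass-dot end) | 2.2 N | 0.23 kg |
| Middle | 4.8 N | 0.5 kg |
| Right | 2.3 N | 0.24 kg |

- **Middle tin lifted twice:** it was already clearly the heavy one on its first lift. Because the task asked for each tin to be hefted, I set it back in its well, hefted the right tin, then picked the middle one up again.
- **Final hold:** the tin is upright and still, with its underside about 20 cm above the counter. The last wrist force was 5.5 N and the opening matched a 56 mm tin.
- **Final picture:** the left and right tins stand upright in their own wells, and the bystanders in view look unmoved. The roller was outside that view.
- **Small disagreement:** gripping the right tin gave a side force of about 2 N, perhaps from its well wall. I set it back with a 1 mm shift. No other check failed.

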